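# Restock the pusher lane on the toy-shop counter

## Robot

A 6-joint arm with a two-finger parallel gripper is mounted at the origin on the work surface. World frame = base frame: x ahead of the robot, y to its left, z up, the work surface at z = 0. Lengths are in m, angles in rad, forces in N, time in s.
With the tool pointing down it reaches from about 0.275 to 0.825 m from the base axis. Payload 4.9 kg.
Tool frame: the origin (TCP) lies midway between the tips of the shut fingers; the grasp point (between the pads) lies 19 mm behind it (bot.grip_depth is the distance from the TCP to the grasp point, in m); y points along the fingers, x is the direction in which the jaws open and shut, and the axes are right-handed (so a half turn about y gives the same grasp; the last joint's range is limited). The gripper opens to 85 mm and grips with 20 to 120 N. Pads are 22 mm wide; open, the fingers measure 114 mm over their backs; the gripper's body (76 mm by 85 mm) begins 54 mm behind the grasp point. The pads swing forward as they close: fully open they stand 13 mm farther back than shut.
Start: joints at [-1.465, 0.326, -0.193, 1.052, 0, 1.437], TCP at [0.131, -0.534, 0.231] pointing down, gripper open.
Joint ranges: [-2.65, 2.65], [-0.97, 1.79], [-1.3, 1.35], [-1.93, 2.1], [-1.47, 1.37], [-3.14, 3.14]. Speed limits (rad/s): [2.57, 2.57, 3.14, 3.14, 3.14, 3.14].

## Interface

Orientations are given as a unit quaternion [w, x, y, z].
In Python, from cell import bot gives the robot as it stands. Calls block until the motion is done:
- bot.move_pose(position, orientation): joint-space move of the TCP to a pose.
- bot.move_linear(position, speed=0.15, rotation=None, until_force=None): straight line of the TCP; rotation=None keeps the orientation; speed is the mean speed in m/s. With until_force (N) it stops when the force on the tool has changed by that much, and returns True; else False.
- bot.goto_joints(angles): joint-space move.
- bot.set_gripper(opening, grasp_force=None): opening from 0.0 (shut) to 1.0 (fully open); grasp_force is the grip in N (None keeps the last); returns when the fingers have stopped.
- bot.wait(seconds).
- bot.solve_ik(position, orientation): joint angles nearest the present ones, or None.
- bot.camera(name): name is "side" or "top"; returns the picture (400x640x3 uint8, red, green, blue); there is no depth.
- bot.calibration(name): a dict with "mtx" (3x3 intrinsics, pixels), "extrinsics" (4x4, takes a point from world to camera coordinates). Camera axes: x right, y down, z forward; pixel columns grow to the right and rows downward; lengths in m; the calibration is good to about 2 mm. A picture is of the moment at which its call begins. calibration takes no time and is no camera call.
A pose or a line that the arm cannot do raises bot.PlanningError and nothing moves.
- bot.close_job(): hands the job in, once; it reports no verdict.
Trained networks look in the newest picture that a camera, given by its name, has taken for a name from the list of things; names that differ only in an ending like _2 or _b are one class to them, and where a whole thing is asked for, a point or a joint stands for the part that bears it (a point fixed in the world has none). Each returns a list of dicts, best first, with "confidence" (0 to 1); they miss things now and then, are a little off and sometimes report something else, mostly with a low value. They report only what shows in the picture. A call takes as long as a camera call. They do not tell look-alikes from the thing itself.
- bot.search_frame(camera, thing): "bbox" ([left, top, width, height] in pixels, round what is visible of it).
Readings, each from a call of its own:
- bot.read_clock(): time.
- bot.read_joint_positions(): joint angles.
- bot.read_joint_vel(): joint speeds.
- bot.read_joint_efforts(): joint torques, N m.
- bot.read_position(): TCP position.
- bot.read_tool_rot(): TCP orientation.
- bot.read_ft_force(): force on the tool from outside, world axes, zero at the start.
- bot.read_moment(): the same for the moment, N m.
- bot.read_gripper_width(): opening from 0.0 (shut) to 1.0 (fully open).
Only numpy, scipy, OpenCV 4.12 (cv2) and the standard library are available. Lean on these libraries where they do the work, as an engineer would, in place of code of your own. Each camera call takes 0.05 s, during which the arm holds its last target.

## Task

Restock the white pusher lane with the large putty tubs (the wide, tall ones; there are two to four of them on the counter): first swing the hasp wide open, then slide the pusher fully back to its stop and leave it there while you put the slim tub somebody left in the lane into the grey returns tray and stand every large tub in the lane. When all are in, slide the pusher forward until the row is closed up against the front lip with no gaps, and last swing the hasp fully shut again over its catch. Leave the other slim tubs, the squat tub and the tape roll where they stand.

Things in the scene. Friction and masses are not known exactly. Their poses are not given: they have to be found in the camera images.
- lane: white open channel fixed on the counter; origin at the centre of its underside; y runs along it, from the front lip (-y) to the back wall (+y). Inside 62 mm wide (x -31 to +31 mm), 302 mm long (y -151 to +151 mm), floor 5 mm above the counter; walls, lip and back 6 mm thick, tops 25 mm above the counter
- catch (a point): top of the steel catch block beyond the lip (16 x 16 mm, 45 mm high) over which the hasp lies when shut; lane frame x = +41 mm, y = -168 mm. A thin cheek on its lane side stands to 61 mm
- lane_front (a point): middle of the lip's inner face at the floor of the lane: lane frame (0, -151, 5) mm. Axes as the lane's
- pusher (a joint): the sliding carriage in the lane, m: 0 = fully back at its stop, growing as it slides forward (lane -y), at most 0.2. Its flat front face (54 mm wide, top 68 mm above the counter) is at lane y = +101 mm - value: at 0, 252 mm of lane lie free before it. About 1.5 N of friction; stays where left
- pusher_grip (a point): on the axis of the carriage's upright round black knob (18 mm diameter, from 18 to 80 mm above the counter), 65 mm above the counter and 36 mm behind the carriage's front face, for pinching from above; axes as the lane's
- hasp (a joint): steel bar swinging level about an upright hinge post (66 mm high), rad: 0 = shut across the lane's front at its stop (points to lane +x, over the catch), growing as it opens; at 1.57 it points to lane -y, away from the lane; at most 1.75. Friction 0.05 N m, stays where left. Bar 94 mm long, 14 mm high, top 60 mm above the counter
- hasp_grip (a point): on the axis of the upright round black knob at the hasp's free end (16 mm diameter, from 60 to 97 mm above the counter), 82 mm from the hinge axis and 85 mm above the counter
- hasp_hinge (a point): on the hasp's hinge axis, 53 mm above the counter; lane frame x = -41 mm, y = -168 mm
- tub1: one of the right tubs: upright white round tub, 54 mm diameter and 70 mm tall, with a pale grey paper band round its middle, about 0.1 to 0.21 kg; origin at the centre of its underside, z up its axis. None from the start if this tub is absent
- tub2: one of the right tubs: upright white round tub, 54 mm diameter and 70 mm tall, with a pale grey paper band round its middle, about 0.1 to 0.21 kg; origin at the centre of its underside, z up its axis. None from the start if this tub is absent
- tub3: one of the right tubs: upright white round tub, 54 mm diameter and 70 mm tall, with a pale grey paper band round its middle, about 0.1 to 0.21 kg; origin at the centre of its underside, z up its axis. None from the start if this tub is absent
- tub4: one of the right tubs: upright white round tub, 54 mm diameter and 70 mm tall, with a pale grey paper band round its middle, about 0.1 to 0.21 kg; origin at the centre of its underside, z up its axis. None from the start if this tub is absent
- stray: the misplaced slim tub that starts in the lane: 40 mm diameter, 70 mm tall, same white with a pale grey band; origin at the centre of its underside, z up its axis
- returns: grey open tray fixed on the counter, 170 x 170 mm outside, walls 5 mm thick and 40 mm high, floor 5 mm thick; origin at the centre of its underside
- slim1: look-alike, not to be loaded: slim white tub, 40 mm diameter, 70 mm tall; origin at the centre of its underside
- slim2: look-alike, not to be loaded: slim white tub, 40 mm diameter, 70 mm tall; origin at the centre of its underside
- squat: look-alike, not to be loaded: squat white tub, 54 mm diameter but only 44 mm tall; origin at the centre of its underside
- tape: bystander: cardboard tape roll lying flat among the tubs, 72 mm diameter, 24 mm high; origin at the centre of its underside
Not all that is in view belongs to the job. Leave any green or turquoise look-alike of the stray alone.

How it is judged:
On the way, in this order (a step that is already met when the one before it is completed fails the run):
1. the hasp is swung open, with the pusher not yet moved back (value of joint hasp above 1 rad and value of joint pusher above 0.02 m), for 0.2 s.
2. the pusher is slid fully back to its stop (value of joint pusher below 0.008 m), for 0.2 s.
3. every large tub stands in the lane, the slim tub is in the returns tray, the pusher is still back and the hasp still open (x of tub1 in the frame of lane between -0.012 and 0.012 m and y of tub1 in the frame of lane between -0.15 and 0.11 m and z of each of tub1, tub2, tub3, tub4 in the frame of lane below 0.012 m and angle between each of tub1, tub2, tub3, tub4's own z axis and vertical below 0.12 rad and x of tub2 in the frame of lane between -0.012 and 0.012 m and y of tub2 in the frame of lane between -0.15 and 0.11 m and x of tub3 in the frame of lane between -0.012 and 0.012 m and y of tub3 in the frame of lane between -0.15 and 0.11 m and x of tub4 in the frame of lane between -0.012 and 0.012 m and y of tub4 in the frame of lane between -0.15 and 0.11 m and x of stray in the frame of returns between -0.075 and 0.075 m and y of stray in the frame of returns between -0.075 and 0.075 m and z of stray in the frame of returns below 0.035 m and value of joint pusher below 0.015 m and value of joint hasp above 0.5 rad), for 0.2 s.
4. the row is closed up between the lip and the pusher with the hasp still open (x of tub1 in the frame of lane between -0.012 and 0.012 m and y of tub1 in the frame of lane between -0.15 and 0.11 m and z of each of tub1, tub2, tub3, tub4 in the frame of lane below 0.012 m and angle between each of tub1, tub2, tub3, tub4's own z axis and vertical below 0.12 rad and x of tub2 in the frame of lane between -0.012 and 0.012 m and y of tub2 in the frame of lane between -0.15 and 0.11 m and x of tub3 in the frame of lane between -0.012 and 0.012 m and y of tub3 in the frame of lane between -0.15 and 0.11 m and x of tub4 in the frame of lane between -0.012 and 0.012 m and y of tub4 in the frame of lane between -0.15 and 0.11 m and (y of tub1 in the frame of lane between -0.136 and -0.115 m or y of tub2 in the frame of lane between -0.136 and -0.115 m or y of tub3 in the frame of lane between -0.136 and -0.115 m or y of tub4 in the frame of lane between -0.136 and -0.115 m) and (y of each of tub1, tub2, tub3, tub4 in the frame of lane below -0.115 m or y of tub1 in the frame of lane between -0.082 and -0.061 m or y of tub2 in the frame of lane between -0.082 and -0.061 m or y of tub3 in the frame of lane between -0.082 and -0.061 m or y of tub4 in the frame of lane between -0.082 and -0.061 m) and (y of each of tub1, tub2, tub3, tub4 in the frame of lane below -0.061 m or y of tub1 in the frame of lane between -0.028 and -0.007 m or y of tub2 in the frame of lane between -0.028 and -0.007 m or y of tub3 in the frame of lane between -0.028 and -0.007 m or y of tub4 in the frame of lane between -0.028 and -0.007 m) and (y of each of tub1, tub2, tub3, tub4 in the frame of lane below -0.007 m or y of tub1 in the frame of lane between 0.026 and 0.047 m or y of tub2 in the frame of lane between 0.026 and 0.047 m or y of tub3 in the frame of lane between 0.026 and 0.047 m or y of tub4 in the frame of lane between 0.026 and 0.047 m) and y of each of tub1, tub2, tub3, tub4 in the frame of lane below 0.047 m and y of any of tub1, tub2, tub3, tub4 in the frame of pusher_grip above -0.071 m and value of joint hasp above 0.5 rad), for 0.2 s.
5. the hasp is shut over its catch (value of joint hasp below 0.06 rad), for 0.2 s.
At the end, for the whole second after the job is handed in: Every large tub present stands upright in the lane in one row from the lip (each within about 9 mm of its place in a row with no gaps), the pusher's face within 8 mm of the last tub, the hasp within 0.06 rad of shut, the slim stray tub in the returns tray, all at rest (x of tub1 in the frame of lane between -0.012 and 0.012 m and y of tub1 in the frame of lane between -0.15 and 0.11 m and z of each of tub1, tub2, tub3, tub4 in the frame of lane below 0.012 m and angle between each of tub1, tub2, tub3, tub4's own z axis and vertical below 0.12 rad and x of tub2 in the frame of lane between -0.012 and 0.012 m and y of tub2 in the frame of lane between -0.15 and 0.11 m and x of tub3 in the frame of lane between -0.012 and 0.012 m and y of tub3 in the frame of lane between -0.15 and 0.11 m and x of tub4 in the frame of lane between -0.012 and 0.012 m and y of tub4 in the frame of lane between -0.15 and 0.11 m and (y of tub1 in the frame of lane between -0.136 and -0.115 m or y of tub2 in the frame of lane between -0.136 and -0.115 m or y of tub3 in the frame of lane between -0.136 and -0.115 m or y of tub4 in the frame of lane between -0.136 and -0.115 m) and (y of each of tub1, tub2, tub3, tub4 in the frame of lane below -0.115 m or y of tub1 in the frame of lane between -0.082 and -0.061 m or y of tub2 in the frame of lane between -0.082 and -0.061 m or y of tub3 in the frame of lane between -0.082 and -0.061 m or y of tub4 in the frame of lane between -0.082 and -0.061 m) and (y of each of tub1, tub2, tub3, tub4 in the frame of lane below -0.061 m or y of tub1 in the frame of lane between -0.028 and -0.007 m or y of tub2 in the frame of lane between -0.028 and -0.007 m or y of tub3 in the frame of lane between -0.028 and -0.007 m or y of tub4 in the frame of lane between -0.028 and -0.007 m) and (y of each of tub1, tub2, tub3, tub4 in the frame of lane below -0.007 m or y of tub1 in the frame of lane between 0.026 and 0.047 m or y of tub2 in the frame of lane between 0.026 and 0.047 m or y of tub3 in the frame of lane between 0.026 and 0.047 m or y of tub4 in the frame of lane between 0.026 and 0.047 m) and y of each of tub1, tub2, tub3, tub4 in the frame of lane below 0.047 m and y of any of tub1, tub2, tub3, tub4 in the frame of pusher_grip above -0.071 m and value of joint hasp below 0.06 rad and x of stray in the frame of returns between -0.075 and 0.075 m and y of stray in the frame of returns between -0.075 and 0.075 m and z of stray in the frame of returns below 0.035 m and linear speed of each of tub1, tub2, tub3, tub4, stray below 0.02 m/s and not ((x of slim1 in the frame of lane between -0.035 and 0.035 m and y of slim1 in the frame of lane between -0.155 and 0.155 m and z of slim1 in the frame of lane below 0.04 m) or (x of slim2 in the frame of lane between -0.035 and 0.035 m and y of slim2 in the frame of lane between -0.155 and 0.155 m and z of slim2 in the frame of lane below 0.04 m) or (x of squat in the frame of lane between -0.035 and 0.035 m and y of squat in the frame of lane between -0.155 and 0.155 m and z of squat in the frame of lane below 0.04 m))); the robot touches nothing.
It fails at once if a slim or squat look-alike is put in the lane ((x of slim1 in the frame of lane between -0.035 and 0.035 m and y of slim1 in the frame of lane between -0.155 and 0.155 m and z of slim1 in the frame of lane below 0.04 m) or (x of slim2 in the frame of lane between -0.035 and 0.035 m and y of slim2 in the frame of lane between -0.155 and 0.155 m and z of slim2 in the frame of lane below 0.04 m) or (x of squat in the frame of lane between -0.035 and 0.035 m and y of squat in the frame of lane between -0.155 and 0.155 m and z of squat in the frame of lane below 0.04 m)).
It fails at once if a look-alike tub on the counter is knocked over (angle between any of slim1, slim2, squat's own z axis and vertical above 0.7 rad).
It fails at once if a look-alike or the tape roll is shifted far (over 60 mm) (distance of any of slim1, slim2, squat, tape from where it was at the start of the episode above 0.06 m).
Of tub1, tub2, tub3, tub4 only 2 to 4 are there at a start; the rules pass over those that are not, and their reading is None.
At some moment in a run one of tub1, tub2, tub3, tub4, stray may be knocked a few centimetres aside while the robot is not near it.
It also fails if it takes over 208 s, if anything falls off the work surface, if the arm or the gripper's body presses on something with over 40 N, if the wrist force passes 120 N, or if a joint passes its speed limit or range.

## Working session

There is one attempt and no reset: what is moved stays moved. The work goes in short steps, each a Python script; the robot and the scene stay as the last script left them, time stands still between calls to the robot, and variables do not carry over. Pictures are saved under pics/ and viewed, and the job is handed in when it is done.

```bash
ls; mkdir -p pics; python3 - <<'E'
from cell import bot
import cv2, numpy as np
for c in("top","side"):
    im=bot.camera(c); cv2.imwrite(f"pics/{c}0.png",im[:,:,::-1])
    k=bot.calibration(c); print(c,k["mtx"].tolist(),np.round(k["extrinsics"],4).tolist())
    for t in ["lane","pusher","hasp","tub1","stray","returns","slim1","squat","tape","pusher_grip","hasp_grip"]:
        try: print(t,[(list(map(int,d["bbox"])),round(d["confidence"],2)) for d in bot.search_frame(c,t)])
        except Exception as e: print(t,e)
print(bot.read_clock(),bot.read_tool_rot(),bot.grip_depth)
E
```

```text
pics
top [[489.1059361088128, 0.0, 318.02671816755344], [0.0, 489.1059361088128, 199.98056734796563], [0.0, 0.0, 1.0]] [[-0.028, -0.9995, -0.0161, -0.0131], [-0.9972, 0.029, -0.0685, 0.6144], [0.069, 0.0142, -0.9975, 1.155], [0.0, 0.0, 0.0, 1.0]]
lane [([217, 157, 141, 44], 0.56), ([247, 173, 20, 29], 0.49)]
pusher [([243, 174, 23, 27], 0.62)]
hasp [([352, 160, 8, 32], 0.7)]
tub1 [([348, 219, 22, 25], 0.95), ([190, 227, 27, 22], 0.84)]
stray [([256, 135, 18, 21], 0.9), ([291, 131, 21, 22], 0.76), ([305, 219, 13, 19], 0.72), ([314, 112, 19, 21], 0.66), ([313, 176, 21, 20], 0.63)]
returns [([403, 233, 74, 72], 0.7), ([349, 220, 18, 25], 0.51), ([242, 174, 25, 30], 0.15)]
slim1 [([297, 260, 24, 25], 0.53), ([252, 223, 19, 15], 0.51)]
squat [([201, 264, 18, 23], 0.88)]
tape [([350, 260, 33, 28], 0.6)]
pusher_grip [([244, 174, 26, 28], 0.74), ([298, 262, 23, 22], 0.33)]
hasp_grip [([351, 160, 6, 38], 0.68)]
side [[422.379993287253, 0.0, 322.08670558682405], [0.0, 422.379993287253, 200.3386638237873], [0.0, 0.0, 1.0]] [[-0.9987, -0.0497, -0.0092, 0.6205], [-0.033, 0.7786, -0.6266, 0.1136],
[... 151 characters left out ...]
0.71)]
hasp [([295, 177, 37, 15], 0.8)]
tub1 [([345, 182, 20, 26], 0.73), ([343, 301, 27, 29], 0.68), ([294, 177, 39, 126], 0.47)]
stray [([267, 214, 18, 26], 0.85), ([304, 201, 19, 24], 0.82), ([344, 212, 16, 27], 0.57), ([264, 243, 17, 25], 0.57), ([252, 200, 15, 23], 0.53)]
returns [([360, 127, 57, 50], 0.58)]
slim1 [([347, 253, 12, 22], 0.92), ([386, 216, 9, 26], 0.88), ([294, 176, 37, 130], 0.66)]
squat [([384, 297, 25, 31], 0.83), ([379, 182, 27, 23], 0.57)]
tape [([379, 185, 28, 20], 0.85), ([297, 176, 32, 18], 0.51)]
pusher_grip [([294, 176, 38, 127], 0.68), ([299, 252, 24, 27], 0.67)]
hasp_grip [([294, 178, 39, 12], 0.66)]
1.2 [ 0.55622289 -0.55621392  0.43661494 -0.43658856] 0.0187
```

```bash
python3 - <<'E'
import cv2
a=cv2.imread("pics/top0.png")[90:330,170:500]; cv2.imwrite("pics/t0c.png",cv2.resize(a,None,fx=2.4,fy=2.4,interpolation=2))
a=cv2.imread("pics/side0.png")[110:350,220:450]; cv2.imwrite("pics/s0c.png",cv2.resize(a,None,fx=2.5,fy=2.5,interpolation=2))
E
```

```text
(no output)
```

View pics/t0c.png

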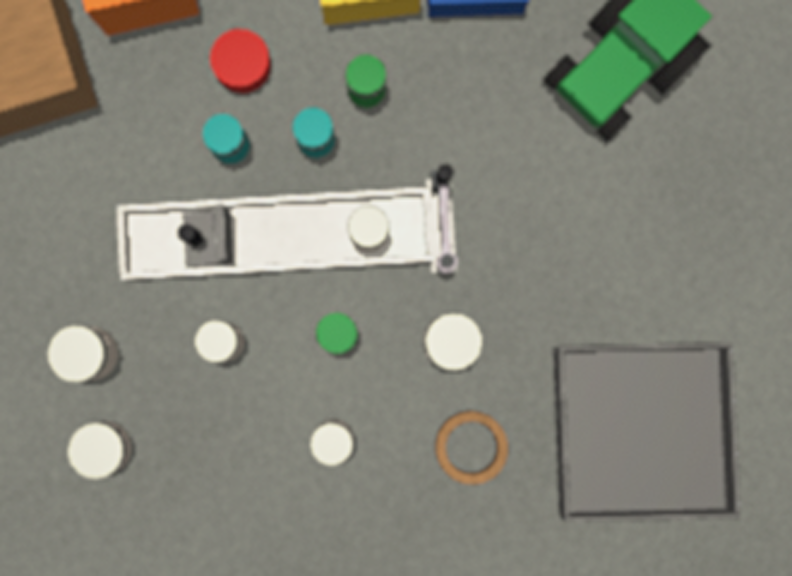

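View pics/s0c.png

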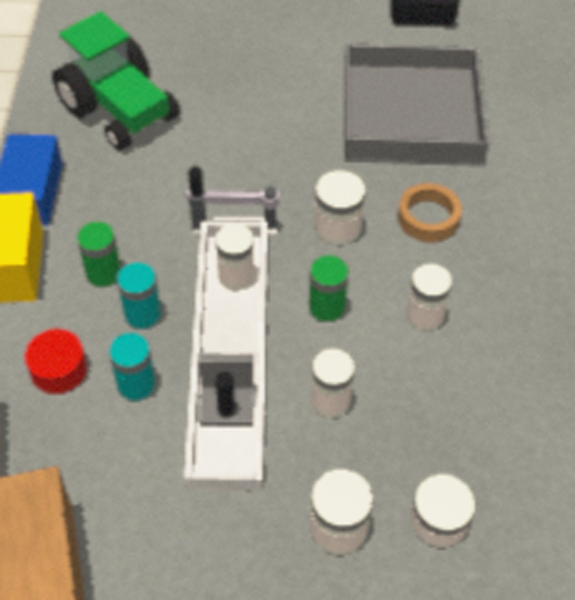

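View pics/top0.png

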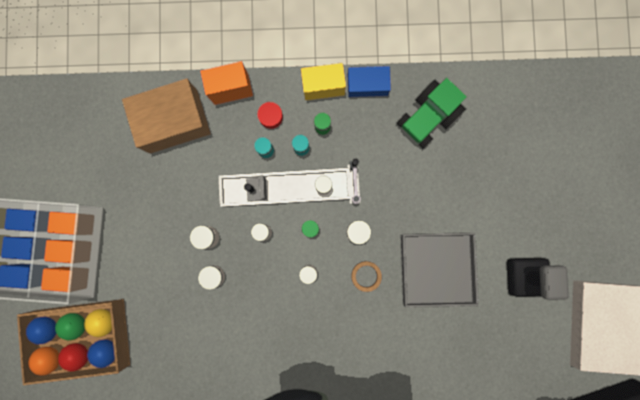

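```bash
cat > h.py <<'E'
import numpy as np, cv2
from cell import bot
from scipy.spatial.transform import Rotation as R
CAL={c:bot.calibration(c) for c in("top","side")}
def proj(c,P):
    k=CAL[c];P=np.atleast_2d(P);q=P@k["extrinsics"][:3,:3].T+k["extrinsics"][:3,3];q=q@k["mtx"].T
    return q[:,:2]/q[:,2:]
def ray(c,uv,z):
    k=CAL[c];E=k["extrinsics"];Rm=E[:3,:3];o=-Rm.T@E[:3,3]
    d=Rm.T@np.linalg.inv(k["mtx"])@np.array([uv[0],uv[1],1.]);s=(z-o[2])/d[2];return o+s*d
def shot(c,name=None):
    im=bot.camera(c)
    if name: cv2.imwrite(f"pics/{name}.png",im[:,:,::-1])
    return im
E
python3 - <<'E'
from h import *
for c in CAL:
    E=CAL[c]["extrinsics"];print(c,-E[:3,:3].T@E[:3,3])
im=cv2.imread("pics/top0.png")
# tub tops : bright, warm white
hsv=cv2.cvtColor(im,cv2.COLOR_BGR2HSV)
m=(im.min(2)>165).astype(np.uint8)
n,l,s,ce=cv2.connectedComponentsWithStats(m)
for i in range(1,n):
    x,y,w,h,a=s[i]
    if 60<a<6000 and 100<y<320 and 150<x<480:
        cen=ce[i]
        print([x,y,w,h,a],np.round(cen,1),"z.07",np.round(ray("top",cen+.0,.07)[:2],4),"eqd",round(2*np.sqrt(a/np.pi),1))
im=cv2.imread("pics/side0.png")
m=(im.min(2)>190).astype(np.uint8)
n,l,s,ce=cv2.connectedComponentsWithStats(m)
for i in range(1,n):
    x,y,w,h,a=s[i]
    if 60<a<6000 and 100<y<340 and 240<x<450:
        print("side",[x,y,w,h,a],np.round(ce[i],1),"z.07",np.round(ray("side",ce[i],.07)[:2],4),"z.044",np.round(ray("side",ce[i],.044)[:2],4))
a=cv2.imread("pics/top0.png")[150:215,210:370]; cv2.imwrite("pics/lane.png",cv2.resize(a,None,fx=5,fy=5,interpolation=cv2.INTER_CUBIC))
E
```

```text
top [ 0.53262987 -0.04725383  1.19403378]
side [0.58031306 0.64598597 0.95343424]
[np.int32(219), np.int32(165), np.int32(141), np.int32(42), np.int32(3550)] [292.7 186.5] z.07 [0.6433 0.0264] eqd 67.2
[np.int32(347), np.int32(221), np.int32(24), np.int32(23), np.int32(423)] [358.8 231.9] z.07 [ 0.5345 -0.1225] eqd 23.2
[np.int32(251), np.int32(224), np.int32(17), np.int32(17), np.int32(226)] [259.2 231.8] z.07 [0.5411 0.1058] eqd 17.0
[np.int32(190), np.int32(226), np.int32(23), np.int32(23), np.int32(417)] [200.9 237. ] z.07 [0.5329 0.2405] eqd 23.0
[np.int32(198), np.int32(266), np.int32(23), np.int32(23), np.int32(402)] [209.1 277.4] z.07 [0.4401 0.2227] eqd 22.6
[np.int32(299), np.int32(267), np.int32(18), np.int32(17), np.int32(231)] [307.6 274.7] z.07 [ 0.4402 -0.0028] eqd 17.1
side [np.int32(347), np.int32(178), np.int32(19), np.int32(15), np.int32(213)] [355.8 185. ] z.07 [ 0.5333 -0.1213] z.044 [ 0.532  -0.1439]
side [np.int32(294), np.int32(197), np.int32(36), np.int32(105), np.int32(1917)] [311.2 251.3] z.07 [0.6425 0.0977] z.044 [0.6443 0.0816]
side [np.int32(385), np.int32(216), np.int32(15), np.int32(12), np.int32(141)] [392.4 221.3] z.07 [ 0.4393 -0.0017] z.044 [ 0.4351 -0.0208]
side [np.int32(346), np.int32(250), np.int32(15), np.int32(13), np.int32(166)] [353. 256.] z.07 [0.5403 0.1066] z.044 [0.5391 0.0907]
side [np.int32(345), np.int32(298), np.int32(24), np.int32(22), np.int32(406)] [356.4 308.5] z.07 [0.5321 0.2419] z.044 [0.5307 0.23  ]
side [np.int32(387), np.int32(300), np.int32(23), np.int32(22), np.int32(389)] [397.7 310.3] z.07 [0.4409 0.2419] z.044 [0.4368 0.23  ]
```

View pics/lane.png

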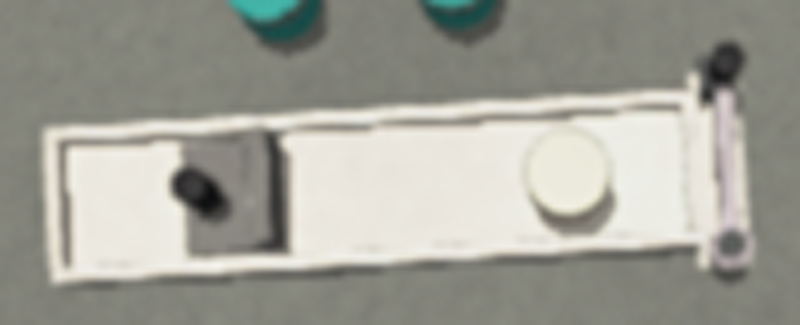

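```bash
cat > ov.py <<'E'
from h import *
import sys
def overlay(c,img,lane,box,f,out):
    x,y,a=lane;Rz=np.array([[np.cos(a),-np.sin(a)],[np.sin(a),np.cos(a)]])
    T=lambda p:np.c_[(np.array(p)[:,:2]@Rz.T)+[x,y],np.array(p)[:,2]]
    im=cv2.imread(img)[box[1]:box[3],box[0]:box[2]];im=cv2.resize(im,None,fx=f,fy=f,interpolation=cv2.INTER_CUBIC)
    def poly(p,col):
        q=(proj(c,T(p))-[box[0],box[1]]+.5)*f-.5
        cv2.polylines(im,[np.round(q*8).astype(int)],True,col,1,cv2.LINE_AA,3)
    r=lambda X,Y,z:[(-X,-Y,z),(X,-Y,z),(X,Y,z),(-X,Y,z)]
    poly(r(.037,.157,.025),(0,0,255));poly(r(.031,.151,.025),(255,0,0));poly(r(.031,.151,.005),(0,160,0))
    poly([(-.041,-.168,.06),(.041,-.168,.06),(.041,-.168,.097),(.041,-.168,.06)],(255,0,255))
    cv2.imwrite(out,im)
E
python3 - <<'E'
from ov import *
from scipy.optimize import least_squares
px=lambda U,V:((U+.5)/5+210-.5,(V+.5)/5+150-.5)
obs=[((.037,.157,.025),px(45,128)),((-.037,.157,.025),px(55,278)),((.037,-.151,.025),px(690,91)),((0.037,0,.025),px(365,110))]
def res(p,o):
    x,y,a=p;q=np.array([[x+np.cos(a)*P[0]-np.sin(a)*P[1],y+np.sin(a)*P[0]+np.cos(a)*P[1],P[2]] for P,_ in o]);return (proj("top",q)-[u for _,u in o]).ravel()
s=least_squares(res,[.64,.03,0],args=(obs[:3],));print(s.x,s.fun.round(2))
np.save("lane.npy",s.x)
overlay("top","pics/top0.png",s.x,(210,150,370,215),5,"pics/ov1.png")
overlay("side","pics/side0.png",s.x,(285,165,345,310),4,"pics/ov2.png")
E
```

```text
[0.64805992 0.04774878 0.02566027] [ 0.74 -0.3  -0.04  0.28 -0.7   0.03]
```

View pics/ov1.png

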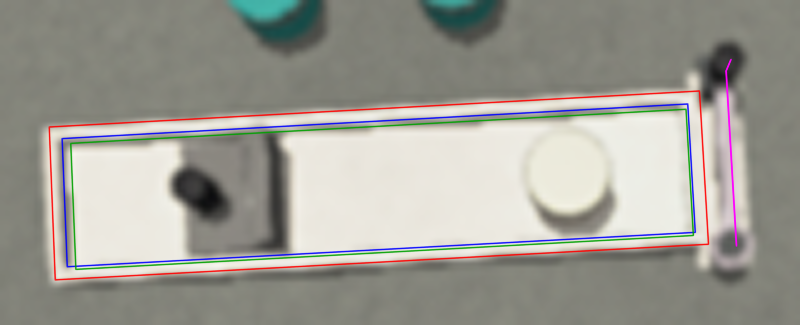

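View pics/ov2.png

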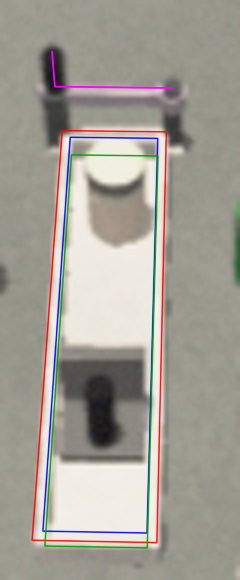

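```bash
cat >> h.py <<'E'
def Q(t):
    """tool down, jaws along world yaw t"""
    x=np.array([np.cos(t),np.sin(t),0]);y=np.array([0,0,-1.]);M=np.c_[x,y,np.cross(x,y)]
    q=R.from_matrix(M).as_quat();return np.array([q[3],q[0],q[1],q[2]])
def L2W(p,z=None):
    x,y,a=np.load("lane.npy");return np.array([x+np.cos(a)*p[0]-np.sin(a)*p[1],y+np.sin(a)*p[0]+np.cos(a)*p[1]])
def W2L(p):
    x,y,a=np.load("lane.npy");d=np.array(p[:2])-[x,y];return np.array([np.cos(a)*d[0]+np.sin(a)*d[1],-np.sin(a)*d[0]+np.cos(a)*d[1]])
def stat(s=""):
    print(s,"t",round(bot.read_clock(),1),"p",np.round(bot.read_position(),4),"F",np.round(bot.read_ft_force(),1),"g",round(bot.read_gripper_width(),3))
E
python3 - <<'E'
from h import *
p=np.load("lane.npy");p=p+[-.0006,.0018,0];np.save("lane.npy",p)
px=lambda U,V:((U+.5)/5+210-.5,(V+.5)/5+150-.5)
print("pusher knob",W2L(ray("top",px(188,183),.08)))
print("hasp knob",W2L(ray("top",px(727,57),.097)), "expect .041,-.168", "hinge",W2L(ray("top",px(731,243),.066)))
print("stray",W2L(ray("top",px(567,172),.07)))
print("A",W2L([.5337,-.122]))
w,x,y,z=bot.read_tool_rot();M=R.from_quat([x,y,z,w]).as_matrix();print(M.round(2))
print([t for t in ([403,233],[477,305])],ray("top",(438,269),.04))
for t in np.arange(-np.pi,np.pi,np.pi/8):
    P=L2W((.041,-.168));j=bot.solve_ik([*P,.07],Q(t));P=L2W((-.041,-.25));k=bot.solve_ik([*P,.07],Q(t))
    print(round(t,2),None if j is None else np.round(j,2),None if k is None else np.round(k,2))
E
```

```text
pusher knob [0.00066269 0.08049985]
hasp knob [ 0.04249634 -0.16831504] expect .041,-.168 hinge [-0.03954229 -0.16717204]
stray [-0.00286248 -0.09332179]
A [-0.11812398 -0.16857352]
[[ 0.24 -0.    0.97]
 [-0.97  0.    0.24]
 [-0.   -1.   -0.  ]]
[[403, 233], [477, 305]] [ 0.44291977 -0.30623253  0.04      ]
-3.14 [-0.27  0.73  0.06  0.9   0.   -1.84] [-0.43  0.64 -0.13  0.81  0.   -2.  ]
-2.75 [-0.27  0.73  0.06  0.9   0.   -2.24] [-0.43  0.64 -0.13  0.81  0.   -2.4 ]
-2.36 [-0.27  0.73  0.06  0.9   0.   -2.63] [-0.43  0.64 -0.13  0.81  0.   -2.79]
-1.96 [-0.27  0.73  0.06  0.9   0.   -3.02] [-0.43  0.64 -0.13  0.81  0.    3.1 ]
-1.57 [-0.27  0.73  0.06  0.9   0.    2.87] [-0.43  0.64 -0.13  0.81  0.    2.71]
-1.18 [-0.27  0.73  0.06  0.9   0.    2.48] [-0.43  0.64 -0.13  0.81  0.    2.32]
-0.79 [-0.27  0.73  0.06  0.9   0.    2.08] [-0.43  0.64 -0.13  0.81  0.    1.92]
-0.39 [-0.27  0.73  0.06  0.9   0.    1.69] [-0.43  0.64 -0.13  0.81  0.    1.53]
0.0 [-0.27  0.73  0.06  0.9   0.    1.3 ] [-0.43  0.64 -0.13  0.81  0.    1.14]
0.39 [-0.27  0.73  0.06  0.9   0.    0.91] [-0.43  0.64 -0.13  0.81  0.    0.75]
0.79 [-0.27  0.73  0.06  0.9   0.    0.51] [-0.43  0.64 -0.13  0.81  0.    0.35]
1.18 [-0.27  0.73  0.06  0.9   0.    0.12] [-0.43  0.64 -0.13  0.81  0.   -0.04]
1.57 [-0.27  0.73  0.06  0.9   0.   -0.27] [-0.43  0.64 -0.13  0.81  0.   -0.43]
1.96 [-0.27  0.73  0.06  0.9   0.   -0.67] [-0.43  0.64 -0.13  0.81  0.   -0.82]
2.36 [-0.27  0.73  0.06  0.9   0.   -1.06] [-0.43  0.64 -0.13  0.81  0.   -1.22]
2.75 [-0.27  0.73  0.06  0.9   0.   -1.45] [-0.43  0.64 -0.13  0.81  0.   -1.61]
```

```bash
python3 - <<'E'
from h import *
p=np.load("lane.npy");p=p+[.0008,.0002,0];np.save("lane.npy",p);a=p[2]
bot.set_gripper(.5,30)
P=L2W((.041,-.168))
bot.move_pose([*P,.14],Q(a+np.pi/2)); 
print(bot.move_linear([*P,.07],.1,until_force=15)); stat()
bot.set_gripper(0,30); stat("grip")
for th in np.linspace(0,1.55,9)[1:]:
    P=L2W((-.041+.082*np.cos(th),-.168-.082*np.sin(th)))
    bot.move_linear([*P,.07],.08,rotation=Q(a+np.pi/2-th)); 
stat("open")
bot.set_gripper(.5); bot.move_linear([*P,.14],.15); stat()
shot("top","top1"); im=cv2.imread("pics/top1.png")[140:300,180:420];cv2.imwrite("pics/top1c.png",cv2.resize(im,None,fx=3,fy=3))
E
```

```text
False
 t 5.0 p [ 0.6941 -0.1173  0.0706] F [0.2 0.  0.6] g 0.499
grip t 5.4 p [ 0.6942 -0.1173  0.071 ] F [0.  0.3 3.1] g 0.175
open t 8.2 p [ 0.6158 -0.1995  0.071 ] F [-0.4  5.   6.3] g 0.175
 t 9.2 p [ 0.6151 -0.2011  0.1395] F [ 0.3 -0.3 -0.7] g 0.501
```

View pics/top1c.png

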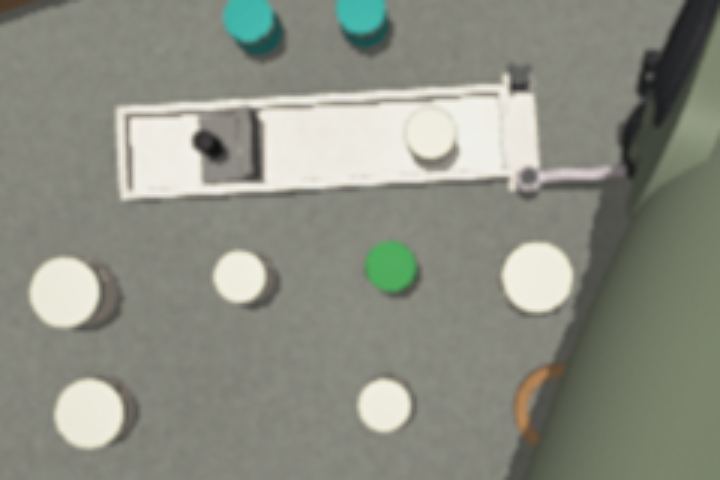

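```bash
python3 - <<'E'
from h import *
a=np.load("lane.npy")[2]
P=L2W((0,.0805))
bot.move_pose([*P,.14],Q(a)); 
print(bot.move_linear([*P,.05],.1,until_force=15)); stat()
bot.set_gripper(0,40); stat("grip")
P=L2W((0,.130)); print(bot.move_linear([*P,.05],.08)); stat()
P=L2W((0,.141)); print(bot.move_linear([*P,.05],.03,until_force=12)); stat("back");print(W2L(bot.read_position()))
bot.wait(.3)
bot.set_gripper(.5); bot.move_linear([*P,.15],.15); stat()
shot("top","top2"); im=cv2.imread("pics/top2.png")[140:300,180:420];cv2.imwrite("pics/top2c.png",cv2.resize(im,None,fx=3,fy=3))
shot("side","side2"); im=cv2.imread("pics/side2.png")[110:350,220:450];cv2.imwrite("pics/side2c.png",cv2.resize(im,None,fx=2.5,fy=2.5))
E
```

```text
False
 t 11.6 p [0.6468 0.1302 0.0507] F [-0.8  0.8 -0.9] g 0.502
grip t 11.9 p [0.6465 0.1303 0.051 ] F [-1.8  0.6  4.9] g 0.198
False
 t 12.7 p [0.6449 0.1807 0.0509] F [-2.8  0.5  5.2] g 0.193
True
back t 13.0 p [0.6447 0.1865 0.051 ] F [-0.2 -1.5  4.1] g 0.194
[-4.26390243e-05  1.36820447e-01]
 t 14.5 p [0.644  0.1906 0.149 ] F [ 0.6 -0.3 -0.7] g 0.501
```

View pics/top2c.png

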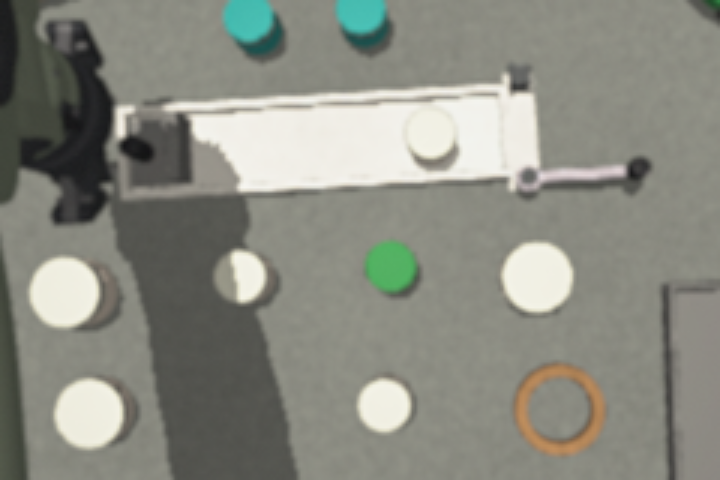

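View pics/side2c.png

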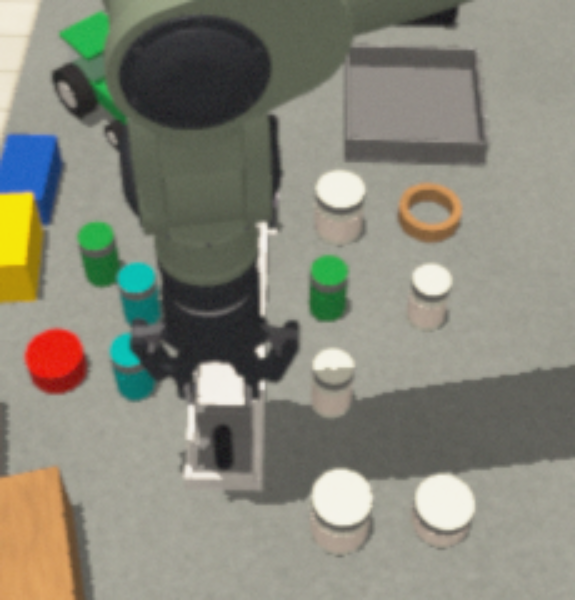

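```bash
cat >> h.py <<'E'
GD=bot.grip_depth
def pick(xy,yaw,op=.9,zg=.045,force=40):
    bot.set_gripper(op)
    bot.move_pose([*xy,.17],Q(yaw))
    hit=bot.move_linear([*xy,zg-GD],.15,until_force=15)
    stat("down hit=%s"%hit)
    if hit: return False
    bot.set_gripper(0,force); bot.wait(.2); stat("grip")
    bot.move_linear([*xy,.17],.15); stat("up"); return True
def place(xy,yaw,z,zg=.045,op=.8):
    bot.move_pose([*xy,.17],Q(yaw))
    bot.move_linear([*xy,z+zg-GD+.012],.15)
    hit=bot.move_linear([*xy,z+zg-GD-.004],.03,until_force=4)
    stat("placed hit=%s"%hit); print("lane",W2L(bot.read_position()))
    bot.set_gripper(op)
    bot.move_linear([*xy,.19],.15); stat("clear")
def disc(cam,guess,z,r=20,thr=165):
    im=shot(cam); u=proj(cam,[[*guess,z]])[0]
    m=(im.min(2)>thr).astype(np.uint8);n,l,s,ce=cv2.connectedComponentsWithStats(m)
    c=[(np.hypot(*(ce[i]-u)),i) for i in range(1,n) if 100<s[i][4]<700]
    d,i=min(c);print(cam,"disc off px",round(d,1),"area",s[i][4]);return ray(cam,ce[i],z)[:2]
E
python3 - <<'E'
from h import *
a=np.load("lane.npy")[2]
P=L2W((-.0028,-.0935))
if pick(P,a+np.pi/2,op=.7):
    place([.443,-.306],a+np.pi/2,.005,op=.7)
    shot("top","top3"); im=cv2.imread("pics/top3.png")[140:320,180:500];cv2.imwrite("pics/top3c.png",cv2.resize(im,None,fx=2.4,fy=2.4))
    shot("side","side3"); im=cv2.imread("pics/side3.png")[110:350,220:450];cv2.imwrite("pics/side3c.png",cv2.resize(im,None,fx=2.4,fy=2.4))
E
```

```text
down hit=False t 17.7 p [ 0.6487 -0.0439  0.0273] F [0.3 0.1 0.3] g 0.7
grip t 18.2 p [ 0.6489 -0.0439  0.0277] F [-0.3  0.9  6.1] g 0.46
up t 19.3 p [ 0.647  -0.0437  0.1688] F [-0.3  0.4 -1.6] g 0.454
placed hit=True t 22.1 p [ 0.4427 -0.3059  0.0276] F [-0.1  0.9  5.3] g 0.459
lane [-0.21459165 -0.35021303]
clear t 23.7 p [ 0.4425 -0.3056  0.1891] F [ 0.  -0.3 -0.8] g 0.699
```

View pics/top3c.png

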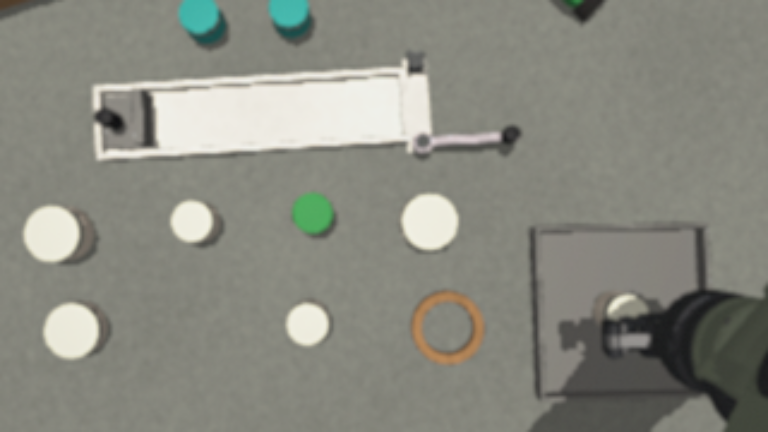

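View pics/side3c.png

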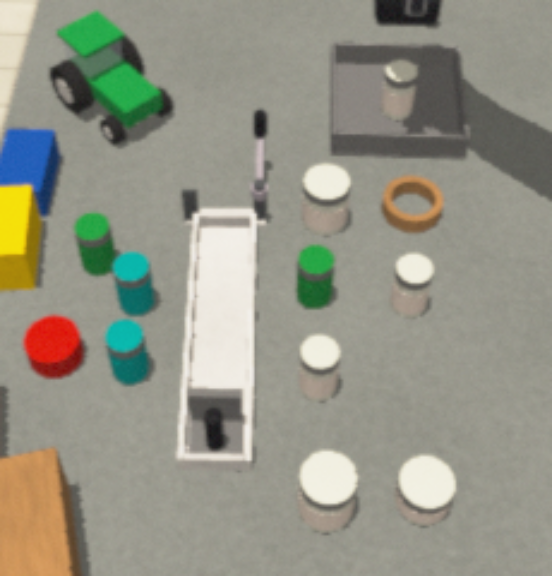

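Wide white tubs in the top view are A (359,232), B (202,237) and C (210,278). A and B triangulate consistently at 70 mm height and C only at 44 mm, so C is the squat. I'll check this in an enlarged crop.

```bash
python3 - <<'E'
import cv2
im=cv2.imread("pics/side3.png");b=cv2.resize(im[290:340,335:420],None,fx=8,fy=8,interpolation=2);cv2.imwrite("pics/bc.png",b)
E
```

```text
(no output)
```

View pics/bc.png

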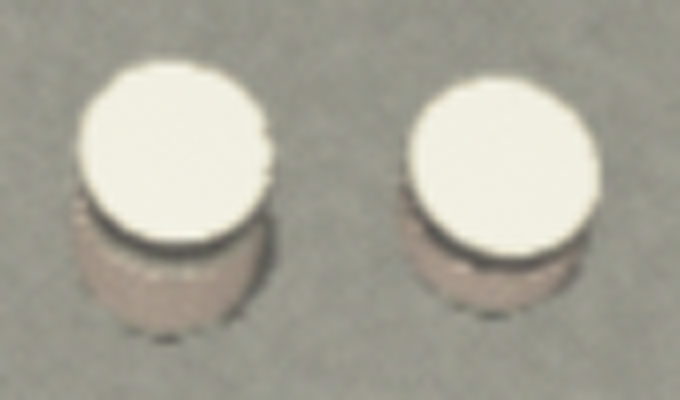

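The left tub (B) has a taller body with a band and the right one is the short squat, so the large tubs are A and B.

```bash
python3 - <<'E'
from h import *
a=np.load("lane.npy")[2]
A=disc("top",(.5337,-.122),.07);print(A)
if pick(A,a+np.pi/2,op=.95):
    place(L2W((0,-.117)),a,.005,op=.85)
    B=disc("top",(.5325,.241),.07);print(B)
    shot("top","top4"); im=cv2.imread("pics/top4.png")[140:320,180:500];cv2.imwrite("pics/top4c.png",cv2.resize(im,None,fx=2.4,fy=2.4))
    shot("side","side4"); im=cv2.imread("pics/side4.png")[110:350,220:450];cv2.imwrite("pics/side4c.png",cv2.resize(im,None,fx=2.4,fy=2.4))
E
```

```text
top disc off px 0.4 area 429
[ 0.53444591 -0.12248911]
down hit=False t 26.1 p [ 0.5351 -0.123   0.0271] F [0.6 0.6 1. ] g 0.95
grip t 26.7 p [ 0.5353 -0.1227  0.0274] F [-0.5  0.2  6.2] g 0.619
up t 27.8 p [ 0.5337 -0.1222  0.1689] F [-0.7  1.  -2. ] g 0.622
placed hit=True t 30.7 p [ 0.652  -0.0673  0.0323] F [-1.2  0.5  4.6] g 0.617
lane [ 0.00072129 -0.11707139]
clear t 32.3 p [ 0.6506 -0.0671  0.1889] F [-0.2  0.5  0.1] g 0.849
top disc off px 0.3 area 424
[0.53297089 0.24045544]
```

View pics/top4c.png

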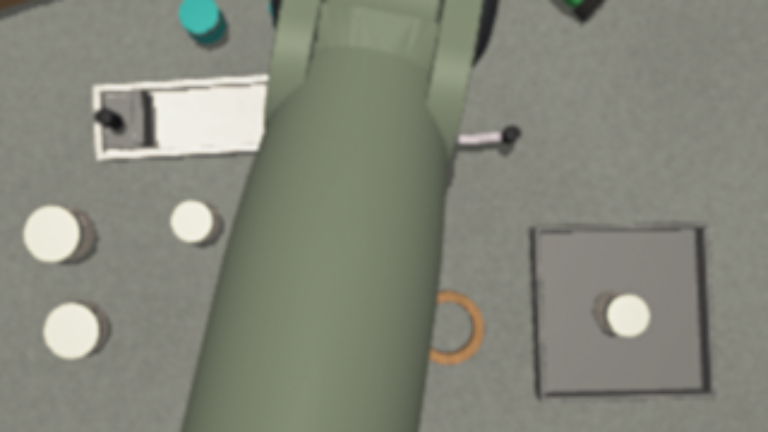

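View pics/side4c.png

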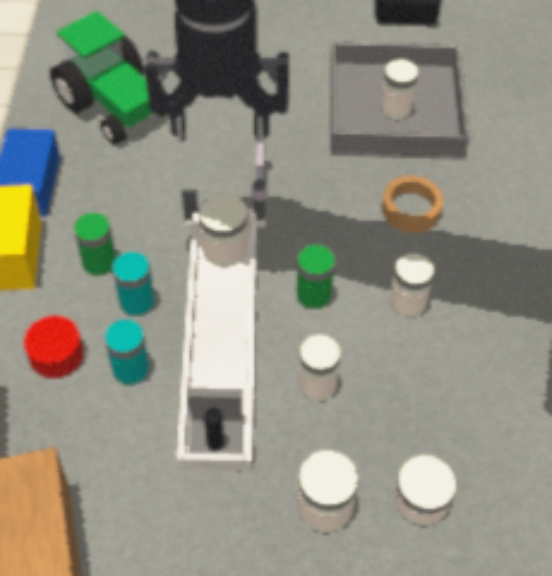

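Tub A stands in the front of the lane, the stray is in the tray and B hasn't moved. Next is B.

```bash
python3 - <<'E'
from h import *
a=np.load("lane.npy")[2]
B=disc("top",(.533,.2405),.07);print(B)
if pick(B,a+np.pi/2,op=.95):
    place(L2W((0,-.04)),a,.005,op=.85)
    bot.move_pose([.5,.2,.25],Q(a))
    shot("top","top5"); im=cv2.imread("pics/top5.png")[140:320,180:500];cv2.imwrite("pics/top5c.png",cv2.resize(im,None,fx=2.4,fy=2.4))
    shot("side","side5"); im=cv2.imread("pics/side5.png")[110:350,220:450];cv2.imwrite("pics/side5c.png",cv2.resize(im,None,fx=2.4,fy=2.4))
E
```

```text
top disc off px 0.0 area 424
[0.53297089 0.24045544]
down hit=False t 35.1 p [0.5338 0.2406 0.0271] F [-0.1  0.3  0.5] g 0.947
grip t 35.7 p [0.5338 0.2408 0.0274] F [-0.2  0.6  6.1] g 0.623
up t 36.8 p [0.5321 0.2402 0.1689] F [-1.  -0.  -2.9] g 0.621
placed hit=True t 39.3 p [0.6498 0.0097 0.0321] F [ 0.3 -1.   4.8] g 0.62
lane [ 0.00053558 -0.04007386]
clear t 40.8 p [0.6486 0.0098 0.1889] F [ 0.3 -0.3  0.3] g 0.852
```

View pics/top5c.png

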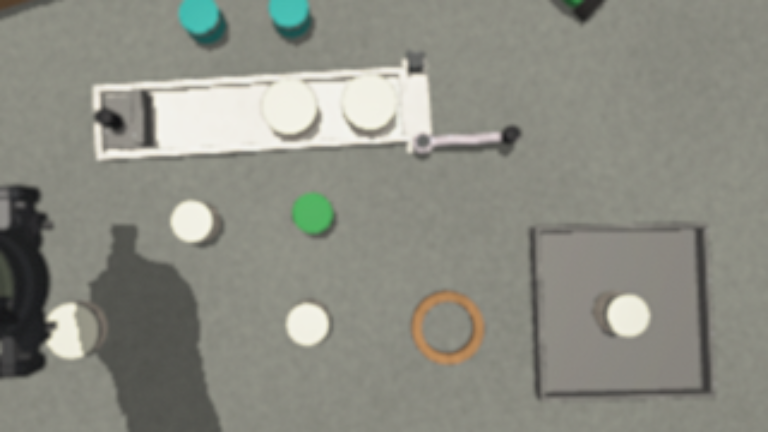

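View pics/side5c.png

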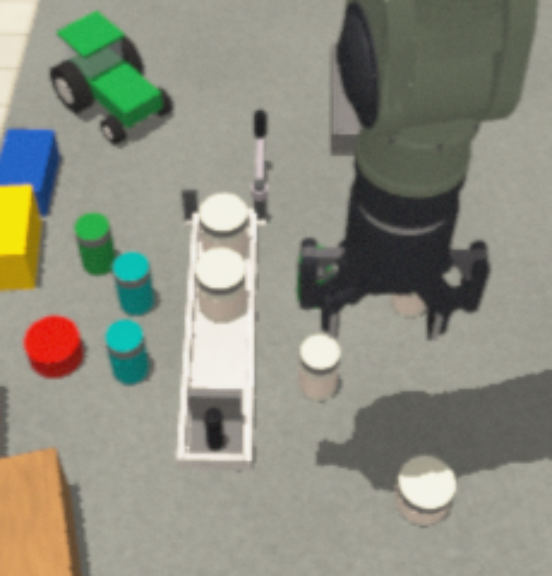

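View pics/side0.png

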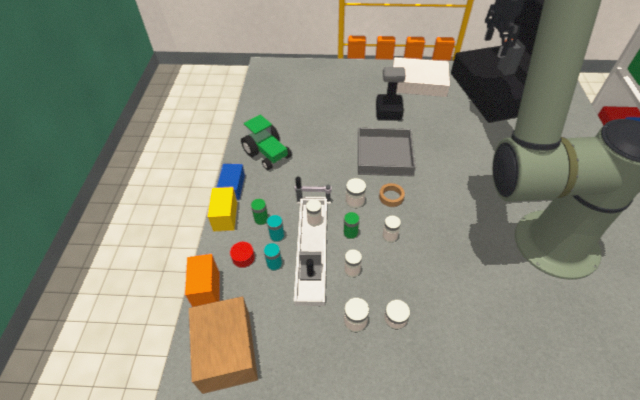

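View pics/top5.png

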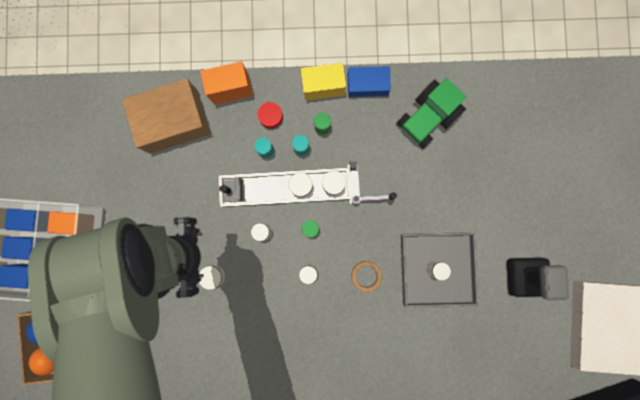

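Only two large tubs are on the counter, and both are in the lane. Now I'll close up the row.

```bash
python3 - <<'E'
from h import *
a=np.load("lane.npy")[2]
bot.set_gripper(.5)
P=L2W((0,.137))
bot.move_pose([*P,.16],Q(a))
print(bot.move_linear([*P,.05],.1,until_force=15)); stat()
bot.set_gripper(0,40); stat("grip")
P=L2W((0,.008)); print(bot.move_linear([*P,.05],.06,until_force=20)); stat();print(W2L(bot.read_position()))
P=L2W((0,-.014)); print(bot.move_linear([*P,.05],.02,until_force=9)); stat("fwd");print(W2L(bot.read_position()))
bot.wait(.3)
bot.set_gripper(.5); P=bot.read_position()[:2];bot.move_linear([*P,.16],.15)
bot.move_pose([.5,.2,.25],Q(a))
shot("top","top6"); im=cv2.imread("pics/top6.png")[150:215,210:410];cv2.imwrite("pics/top6c.png",cv2.resize(im,None,fx=4,fy=4,interpolation=2))
shot("side","side6"); im=cv2.imread("pics/side6.png")[165:310,270:345];cv2.imwrite("pics/side6c.png",cv2.resize(im,None,fx=4,fy=4,interpolation=2))
E
```

```text
False
 t 44.3 p [0.6454 0.1868 0.0508] F [-0.2 -0.1 -0.4] g 0.495
grip t 44.6 p [0.6447 0.1868 0.0509] F [-0.2 -1.   5.7] g 0.199
False
 t 46.9 p [0.6488 0.0582 0.0509] F [-1.5  2.5  4.8] g 0.194
[0.00075598 0.00844507]
True
fwd t 47.8 p [0.6493 0.0429 0.0509] F [0.4 1.9 4.3] g 0.196
[ 0.00081708 -0.00691248]
```

View pics/top6c.png

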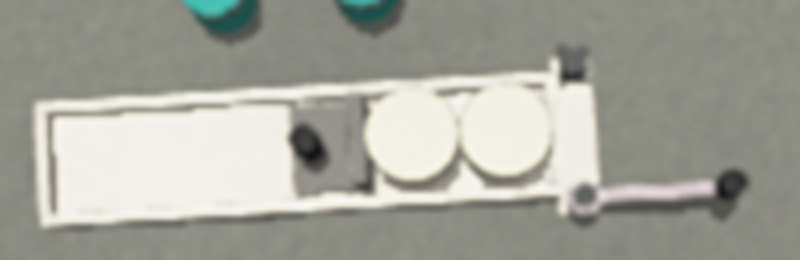

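View pics/side6c.png

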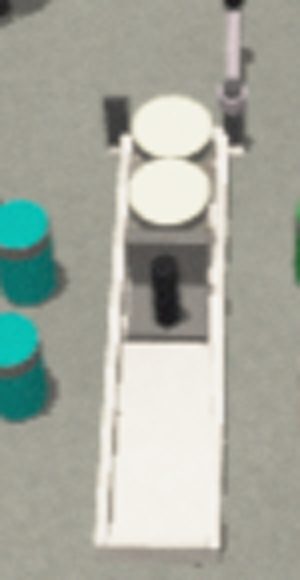

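```bash
python3 - <<'E'
from h import *
a=np.load("lane.npy")[2]
k=W2L(ray("top",((733.5)/4+210-.5,(183.5)/4+150-.5),.097));th0=np.arctan2(-(k[1]+.168),k[0]+.041);print(k,th0)
pos=lambda th:L2W((-.041+.082*np.cos(th),-.168-.082*np.sin(th)))
bot.set_gripper(.5)
bot.move_pose([*pos(th0),.16],Q(a+np.pi/2-th0))
print(bot.move_linear([*pos(th0),.07],.1,until_force=15)); stat()
bot.set_gripper(0,30); stat("grip")
for th in np.linspace(th0,.04,9)[1:]:
    bot.move_linear([*pos(th),.07],.08,rotation=Q(a+np.pi/2-th))
stat("near")
print(bot.move_linear([*pos(-.06),.07],.02,until_force=8,rotation=Q(a+np.pi/2))); stat("shut");print(W2L(bot.read_position()))
bot.wait(.3)
bot.set_gripper(.35); P=bot.read_position()[:2];bot.move_linear([*P,.16],.15)
bot.move_pose([.45,.2,.28],Q(a)); stat()
shot("top","top7"); im=cv2.imread("pics/top7.png")[140:320,180:500];cv2.imwrite("pics/top7c.png",cv2.resize(im,None,fx=2.4,fy=2.4,interpolation=2))
im=cv2.imread("pics/top7.png")[150:215,210:410];cv2.imwrite("pics/top7d.png",cv2.resize(im,None,fx=4,fy=4,interpolation=2))
shot("side","side7"); im=cv2.imread("pics/side7.png")[110:350,220:450];cv2.imwrite("pics/side7c.png",cv2.resize(im,None,fx=2.4,fy=2.4,interpolation=2))
E
```

```text
[-0.04069077 -0.24870439] 1.5669646928516365
False
 t 53.2 p [ 0.6146 -0.2014  0.0707] F [-0.3  0.4 -0. ] g 0.5
grip t 53.5 p [ 0.6146 -0.2015  0.0709] F [-0.2  0.3  3.4] g 0.174
near t 56.3 p [ 0.6962 -0.1204  0.071 ] F [ 7.8 -0.3  1.5] g 0.175
True
shut t 56.7 p [ 0.696 -0.116  0.071] F [-0.  -0.9  2.4] g 0.177
[ 0.04347484 -0.16692084]
 t 59.8 p [0.4502 0.1998 0.2796] F [ 0.1 -0.6 -1.1] g 0.353
```

View pics/top7c.png

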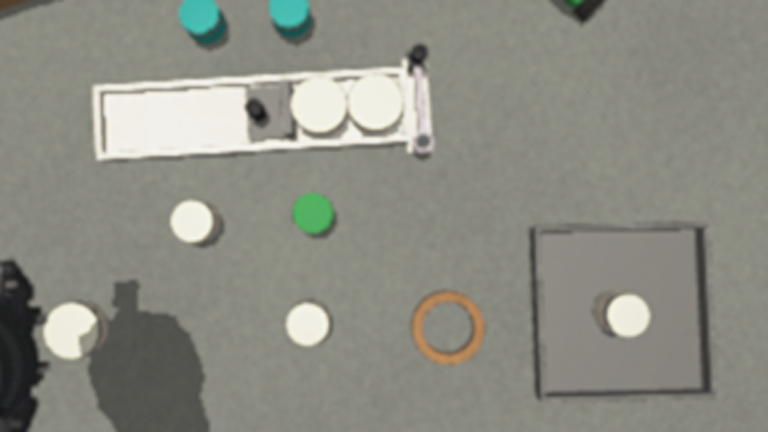

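View pics/top7d.png

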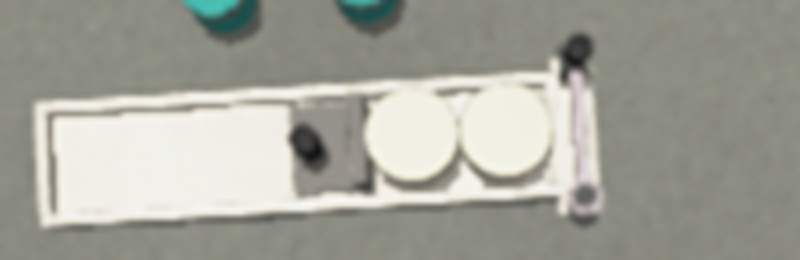

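View pics/side7c.png

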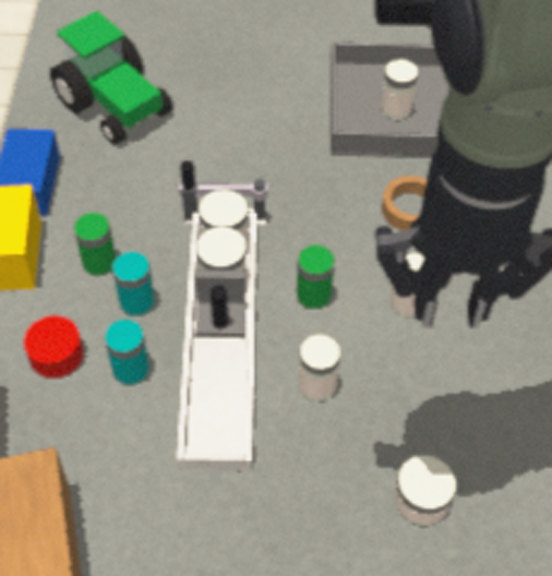

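```bash
python3 - <<'E'
from h import *
k=W2L(ray("top",(578.5/4+209.5,48.5/4+149.5),.097));print("hasp",k,np.arctan2(-(k[1]+.168),k[0]+.041))
for U,V in((412,133),(506,131)): print("tub",W2L(ray("top",((U+.5)/4+209.5,(V+.5)/4+149.5),.07)))
print("knob",W2L(ray("top",(304.5/4+209.5,138.5/4+149.5),.08)))
stat();bot.close_job()
E
```

```text
hasp [ 0.04038212 -0.16644035] -0.019162139976940402
tub [ 0.00026339 -0.06971598]
tub [-0.00157862 -0.12395354]
knob [-0.00024175 -0.00800062]
 t 59.9 p [0.4503 0.1997 0.2797] F [0.8 0.3 0. ] g 0.347
the job is handed in; nothing more can be done
```

The lane is restocked and the job is handed in at about 60 s of the 208 s allowed. I did the steps in the order you set:

1. **Hasp:** swung open to about 1.55 rad.
2. **Pusher:** slid back until it met its stop, and left there.
3. **Stray:** the slim tub went from the lane into the returns tray.
4. **Large tubs:** there were only two, and both are standing in the lane.
5. **Closing up:** pusher slid forward until the row met the lip, then the hasp shut against its stop.

The squat tub has the same diameter as the large ones. I told it apart because its position agreed between the two cameras only at 44 mm height, and an enlarged crop confirmed it.

The last camera measurements, good to about 2 mm, all came out within tolerance:

| Item | Measured | Wanted |
|---|---|---|
| Front tub, lane y | -124 mm | -136 to -115 mm |
| Second tub, lane y | -70 mm | -82 to -61 mm |
| Both tubs, lane x | within 2 mm of centre | within 12 mm |
| Pusher knob, lane y | about -7 mm (-8 mm in the picture) | -7 mm for no gap |
| Hasp | about 0 rad (-0.02 in the picture) | below 0.06 rad |

In the final pictures the stray stands in the tray, and the look-alikes and tape roll show no movement. The gripper is well clear of everything. No check failed. The only disagreements were 1 to 2 mm between the two cameras on where the lane sits.

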